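Find the concealed catch of the key box

ROBOT

A 7-joint arm with a two-finger parallel gripper is mounted at the origin on the work surface; the furniture and walls round the work are solid. World frame = base frame: x ahead of the robot, y to its left, z up, the work surface at z = 0. Lengths are in m, angles in rad, forces in N, time in s.
With the tool pointing down it reaches from about 0.425 to 0.925 m from the base axis. Payload 6.8 kg.
Tool frame: the origin (TCP) lies at the very end of the fingers, on their centre line; the grasp point (between the pads) lies 19 mm behind it (r.tcp_to_grasp is the distance from the TCP to the grasp point, in m); z points along the fingers, y is the line along which they close (so a half turn about z gives the same grasp; the last joint's range is limited). The gripper opens to 85 mm and grips with 20 to 120 N. Pads are 22 mm wide; open, the fingers measure 114 mm over their backs; the gripper's body (76 mm by 85 mm) begins 54 mm behind the grasp point. The pads swing forward as they close: fully open they stand 13 mm farther back than shut.
Start: joints at [-1.322, 0.477, 0.022, 1.555, -0.011, 1.109, -0.083], TCP at [0.236, 0.633, 0.231] pointing down, gripper open.
Joint ranges: [-2.96, 2.96], [-0.34, 2.1], [-1.41, 1.46], [0.24, 2.44], [-1.37, 4.51], [0.17, 1.92], [-2.96, 2.96]. Speed limits (rad/s): [2.39, 2.39, 3.14, 3.14, 3.14, 3.14, 3.14].

INTERFACE

Orientations are given as a rotation vector (axis times angle).
In Python, from bench import r gives the robot as it stands.
- The arm moves only by the tool step_arm, never from a script. Its argument "moves" is a list of rows, each a list of 7 numbers: the shift along the tool's x, y, z in mm, then the turn, a rotation vector about the tool's x, y, z in rad, then the finger opening in mm, from 0 to 85.4. A call has 1 to 8 rows; each row is the pose to reach, as a shift and turn from the pose commanded when the call began, along the tool's axes at that moment; what a row does not reach only later rows make up. A row lasts 1/10 s, in which the tool goes at most 50 mm and 8.59 degrees, less where a joint would pass 70% of its speed; a pose out of reach is approached as far as the arm can. A call with a gripper value outside its range is refused whole. The fingers move at their own pace and stop on an object; "grip_force" is the grip in N (left out, the last holds). Time passes only in rows, so rows that repeat a pose let the fingers close. It gives the time, the measured TCP pose, the force, the opening and the grip force at its end, in the units of the state.
- r.get_obs(): the state, without advancing time (a new reading comes with each control period).
- r.grab_frame(name): name is "scene" or "side" or "wrist"; returns a dict with "image" (480x640x3 uint8, red, green, blue), "depth" (480x640 float32, m along the optical axis (not along the pixel's ray), 0 where there is no reading), "mtx" (3x3 intrinsics, pixels), "k1" (the pictures are not rectified: a ray, as slopes to the right and down, at radius r is drawn at 1 + k1 r^2 times it, then the intrinsics apply), "rvec" (rotation vector, rad) and "tvec" (3), from world to camera coordinates, as OpenCV has them. Camera axes: x right, y down, z forward; pixel columns grow to the right and rows downward; lengths in m; the calibration is good to about 2 mm. A picture is of the moment at which its call begins.
- r.hand_in(): hands the job in; it is judged then, once.
The state is a dict: "clock": time; "joints": joint angles; "qvel": joint speeds; "tau": joint torques, N m; "tcp_pos": TCP position; "orientation": TCP orientation; "contact_force": force on the tool from outside, world axes, zero at the start; "moment": the same for the moment, N m; "grip_width": finger opening in m; "gripper_force": force on a finger pad.
Only numpy, scipy, OpenCV 4.12 (cv2) and the standard library are available. Lean on these libraries where they do the work, as an engineer would, in place of code of your own. Each camera call takes 0.05 s, during which the arm holds its last target. There are 200 camera calls.

TASK

The steel key box has no handle: one of the five identical flush plates in the row on its top is a hidden push catch, the other four are dummies. Feel along the row with light presses of the fingertips until you find the plate that gives, press it in so that the key drawer springs fully open by itself, and let the plate come back up. Do not touch the drawer, do not press hard, and leave the shaker, timer and jar where they stand.

Things in the scene. Friction and masses are not known exactly. Their poses are not given: they have to be found in the camera images.
- lockbox: Steel key box fixed to the worktop, 130 (x) x 296 (y) x 75 (z) mm. Origin: centre of its underside, at worktop height. Its x axis points to its back, y to its left, z up; the drawer is in its front (-x) face. The flat top is 75 mm above the origin. The front half of the top is plain sheet; the back half holds the row of five plates.
- plate_row (a point): Centre of the middle plate's upper face (30 mm behind the box's centre), axes as the box. Five identical aluminium plates, each 59 (x) x 51.5 (y) mm, lie flush with the top, separated by dark seams of 2.5 mm; their centres are at y = -108, -54, 0, +54 and +108 mm from this point. Any one of the five may be the catch; the other four sit on stiff rubber and give only about 1 mm at 10 N, never over 1.5 mm.
- catch (a joint): How far the live plate is pushed in, in m: 0 = flush, 0.005 = bottom. A spring resists with about 2 N at the start and 4 N at the bottom and brings it back up. The drawer is let go at about 0.003. Which of the five it is differs from run to run and cannot be seen. The fingertips must sink 3 to 5 mm within the plate, so press near its centre.
- key_drawer (a joint): How far the drawer is out, in m: 0 = shut and locked, 0.05 = fully open. Once the catch lets go, a weak spring pushes it out in about a second, towards the box's -x; it stays out. Its front is a plain steel sheet in the box's front face.
- shaker: Salt shaker, 44 mm across, 90 mm tall, standing beside the box; origin at the centre of its foot. A bystander.
- timer: Wind-up kitchen timer, 63 mm across, 56 mm tall, standing beside the box; origin at the centre of its foot. A bystander.
- jar: Spice jar, 42 mm across, 96 mm tall, standing beside the box; origin at the centre of its foot. A bystander.

How it is judged:
On the way:
1. the hidden catch plate is pressed in (value of joint catch above 0.0025 m), for 0.04 s.
At the end, for the whole second after the job is handed in: The drawer stands at least 45 mm out (of 50) and at rest, and the catch plate is back up within 1 mm of flush (value of joint key_drawer above 0.045 m and velocity of joint key_drawer below 0.01 m/s and value of joint catch below 0.001 m); the robot touches nothing.
It fails at once if the robot touches the drawer (over 1 N) (contact force between any of the arm, the fingers and key_drawer above 1 N).
It fails at once if the fingers press on anything with more than 60 N (contact force between the fingers and anything else above 60 N).
It fails at once if the shaker, timer or jar is moved by more than 15 mm or lifted (distance of any of shaker, timer, jar from where it was at the start of the episode above 0.015 m).
It also fails if it takes over 48 s, if anything falls off the work surface, if the arm or the gripper's body presses on something with over 40 N, if the wrist force passes 120 N, or if a joint passes its speed limit or range.

## Working session

There is one attempt and no reset: what is moved stays moved. The work goes in short steps, Python scripts to look and compute and a tool call to move; the robot and the scene stay as the last step left them, time stands still between calls to the robot, and variables do not carry over. Pictures are saved under pics/ and viewed, at most 10 in all, crops included, and the job is handed in when it is done.

Besides the shell and the picture viewer there is one more tool, called after ">>>" as a command line: name --pt "numbers of a row" for each row, then --argument value for the rest. step_arm: Moves the arm, as the interface text tells. Its arguments: {"type":"object","properties":{"moves":{"type":"array","items":{"type":"array","items":{"type":"number"}}},"grip_force":{"type":"number"}},"required":["moves"]}

```bash
mkdir -p pics
python3 - <<'E'
from bench import r
import cv2,numpy as np
o=r.get_obs();print({k:np.round(v,3) for k,v in o.items()})
for n in("scene","side"):
    f=r.grab_frame(n);cv2.imwrite(f"pics/{n}0.png",f["image"][:,:,::-1]);np.savez(f"{n}0.npz",**f)
    print(n,f["k1"],f["tvec"],f["rvec"],f["mtx"][0])
E
```

```text
{'clock': np.float64(0.0), 'joints': array([-1.322,  0.478,  0.022,  1.556, -0.012,  1.109, -0.083]), 'qvel': array([ 0.001,  0.001,  0.   , -0.001, -0.   ,  0.001, -0.   ]), 'tau': array([ 1.0000e-03, -5.9646e+01,  1.6090e+00, -2.8119e+01,  1.3000e-02,
        1.0000e-02, -0.0000e+00]), 'tcp_pos': array([0.236, 0.632, 0.23 ]), 'orientation': array([-5.570e-01, -3.092e+00,  3.000e-03]), 'contact_force': array([-0.481, -0.614, -0.214]), 'moment': array([-0.004,  0.003,  0.028]), 'gripper_force': np.float64(0.0), 'grip_width': np.float64(0.085)}
scene -0.08081722150451656 [-0.25002658  0.23359709  0.97734521] [ 2.05668889 -0.79492144  0.44652662] [597.53562182   0.         325.02226951]
side -0.12215906867862684 [-0.40683096  0.13038467  1.23517495] [ 2.25838163 -0.11858185  0.08582158] [520.08726491   0.         318.56956625]
```

View pics/scene0.png

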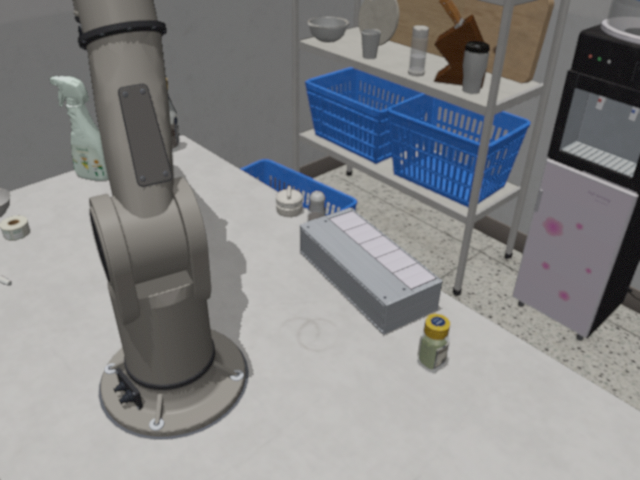

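View pics/side0.png

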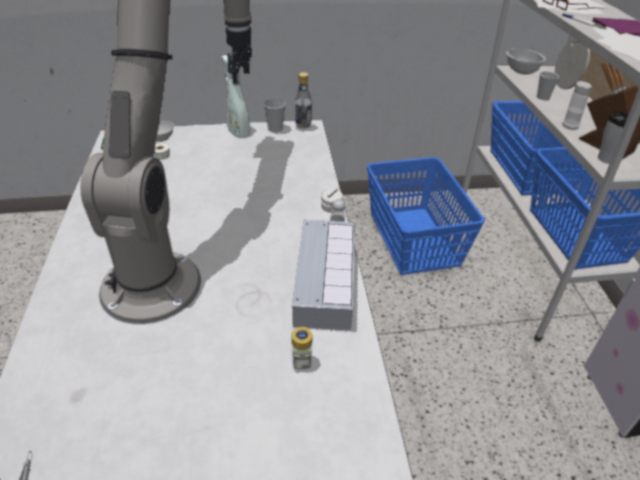

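The scene view shows the plate row from about (345,222) to (425,280), and the side view shows it at x≈340, y 225–302. The jar is at (302,348) in the side view, and the timer and shaker are near (331,200) and (338,210). Next I'll locate the plates on the plane z=0.075.

```bash
cat > h.py <<'E'
import numpy as np,cv2
def cast(f,uv,z):
    uv=np.asarray(uv,float).reshape(-1,1,2)
    d=np.array([f["k1"],0,0,0,0],float)
    n=cv2.undistortPoints(uv,f["mtx"],d)[:,0]
    R=cv2.Rodrigues(f["rvec"])[0];c=-R.T@f["tvec"].ravel()
    w=np.c_[n,np.ones(len(n))]@R
    return c+w*((z-c[2])/w[:,2])[:,None]
E
python3 - <<'E'
import numpy as np,cv2
from h import cast
for n,roi in(("scene",(325,205,445,295)),("side",(320,218,358,308))):
    f=np.load(n+"0.npz");im=f["image"].astype(int);x0,y0,x1,y1=roi
    g=im[y0:y1,x0:x1]
    if n=="side":print("row",g[20,::3].tolist())
    m=((g.min(2)>150)&(g[...,0]-g[...,1]>2)).astype(np.uint8)
    k,lab,st,ce=cv2.connectedComponentsWithStats(m,connectivity=4)
    for i in range(1,k):
        if st[i,4]>60:print(n,st[i],ce[i]+[x0,y0],cast(f,ce[i]+[x0,y0],.075)[0].round(4))
    m2=cv2.morphologyEx(m,cv2.MORPH_CLOSE,np.ones((4,4)))
    cs=max(cv2.findContours(m2,0,2)[0],key=cv2.contourArea)[:,0]+[x0,y0]
    P=cast(f,cs,.075)[:,:2].astype(np.float32)
    print(n,"rect",cv2.minAreaRect(P))
f=np.load("side0.npz")
print("jar,timer,shaker feet approx",cast(f,[[302,364],[331,206],[338,220]],0).round(3))
E
```

```text
scene [   6    7  104   77 2270] [382.70352423 249.74052863] [ 0.446  -0.0497  0.075 ]
scene rect ((0.46314528584480286, -0.04315018653869629), (0.2667502462863922, 0.0908672884106636), 79.08001708984375)
row [[177, 182, 192], [178, 183, 193], [162, 166, 175], [197, 194, 206], [194, 191, 204], [186, 183, 196], [197, 194, 207], [198, 195, 207], [208, 205, 216], [211, 207, 217], [205, 201, 213], [156, 156, 162], [163, 159, 156]]
side [30  0  8 22 65] [355.33846154 226.49230769] [0.5106 0.084  0.075 ]
side [  8  13  24  13 108] [340.80555556 237.63888889] [0.4678 0.0445 0.075 ]
side [  7  30  25  14 110] [339.19090909 253.70909091] [ 0.4554 -0.0131  0.075 ]
side [  6  45  25  15 117] [340.64957265 269.63247863] [ 0.4508 -0.067   0.075 ]
side [  5  63  26  11 105] [337.76190476 285.40952381] [ 0.4371 -0.116   0.075 ]
side rect ((0.46101072430610657, -0.023544862866401672), (0.2995988726615906, 0.06850027292966843), 79.43255615234375)
jar,timer,shaker feet approx [[ 0.345 -0.263  0.   ]
 [ 0.477  0.273  0.   ]
 [ 0.488  0.207  0.   ]]
```

Run:
```python
import numpy as np,cv2
from h import cast
for n,roi in(("scene",(325,205,445,295)),("side",(315,215,360,310))):
    f=np.load(n+"0.npz");im=cv2.GaussianBlur(f["image"],(3,3),0).astype(int);x0,y0,x1,y1=roi
    g=im[y0:y1,x0:x1]
    m=((g.min(2)>140)&(g[...,0]-g[...,1]>0)&(g[...,2]-g[...,1]>6)).astype(np.uint8)
    m=cv2.morphologyEx(m,cv2.MORPH_CLOSE,np.ones((5,5)));m=cv2.morphologyEx(m,cv2.MORPH_OPEN,np.ones((5,5)))
    cs=max(cv2.findContours(m,0,2)[0],key=cv2.contourArea)[:,0]+[x0,y0]
    M=cv2.moments(cs);c=[M['m10']/M['m00'],M['m01']/M['m00']]
    P=cast(f,cs,.075)[:,:2].astype(np.float32)
    print(n,cv2.contourArea(cs),cv2.minAreaRect(P),cast(f,cv2.boxPoints(cv2.minAreaRect(cs.astype(np.float32))),.075).round(3).tolist())
    # area centroid on the plane
    ys,xs=np.nonzero(m);print(cast(f,np.c_[xs+x0,ys+y0],.075).mean(0))
    v=f["image"][y0-10:y1+10,x0-10:x1+10,::-1].copy();cv2.drawContours(v,[cs-[x0-10,y0-10]],-1,(0,0,255),1)
    v=cv2.resize(v,None,fx=5 if n=="side" else 4,fy=5 if n=="side" else 4,interpolation=0)
    cv2.imwrite(f"pics/{n}_c.png",v)
a=cv2.imread("pics/scene_c.png");b=cv2.imread("pics/side_c.png");H=max(a.shape[0],b.shape[0])
p=lambda z:cv2.copyMakeBorder(z,0,H-z.shape[0],0,0,0)
v=np.hstack([p(a),p(b)]);s=min(1,800/v.shape[1],600/H);cv2.imwrite("pics/crops.png",cv2.resize(v,None,fx=s,fy=s))
```

```text
scene 427.0 ((0.46210119128227234, 0.043197181075811386), (0.09960313886404037, 0.05181039497256279), 85.30010986328125) [[0.437, 0.077, 0.075], [0.493, 0.105, 0.075], [0.485, 0.005, 0.075], [0.432, -0.017, 0.075]]
[ 0.45152034 -0.01582106  0.075     ]
side 1963.0 ((0.4507081210613251, -0.036804214119911194), (0.2691096067428589, 0.060614630579948425), 79.62755584716797) [[0.397, -0.165, 0.075], [0.44, 0.101, 0.075], [0.508, 0.09, 0.075], [0.455, -0.174, 0.075]]
[ 0.44883825 -0.0478266   0.075     ]
```

View pics/crops.png

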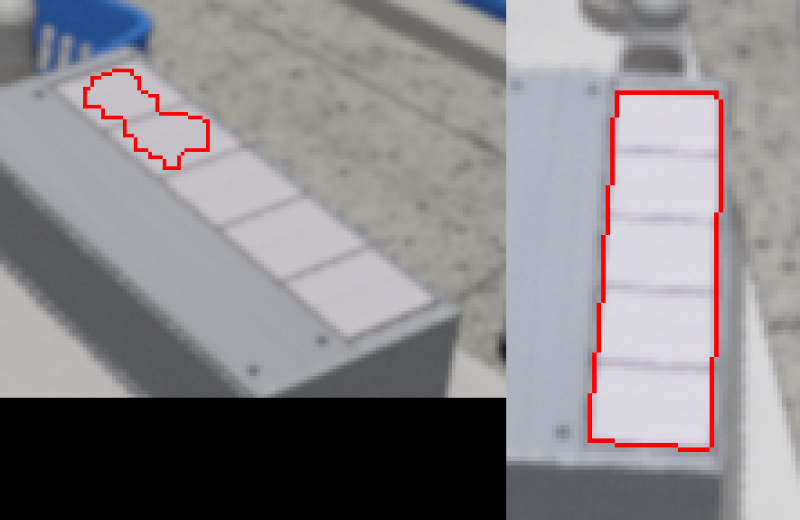

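Side-view contour fits the five plates well: 269×61 mm against the nominal 267.5×59 mm, centre (0.451,-0.037), row at 79.6°. I'll work out the moves to the hover points.

```bash
cat > go.py <<'E'
import sys,numpy as np,cv2
from bench import r
def row(i):  # plate i=-2..2
    u=np.radians(79.63);return np.array([.4507,-.0368])+.054*i*np.array([np.cos(u),np.sin(u)])
def shift(i,z):
    o=r.get_obs();R=cv2.Rodrigues(np.array(o["orientation"]))[0]
    return (R.T@(np.r_[row(i),z]-o["tcp_pos"])*1000).round(1)
if __name__=="__main__":
    o=r.get_obs();print(o["clock"],o["tcp_pos"].round(4),o["contact_force"].round(2),o["grip_width"])
    print(cv2.Rodrigues(np.array(o["orientation"]))[0].round(3).tolist())
    for i in range(2,-3,-1):print(i,row(i).round(3),shift(i,float(sys.argv[1])))
E
python3 go.py .18
```

```text
0.1 [0.2356 0.632  0.2304] [-0.    0.01  1.13] 0.08552321332463991
[[-0.937, 0.349, -0.0], [0.349, 0.937, -0.002], [-0.0, -0.002, -1.0]]
2 [0.47  0.069] [-416.3 -445.1   51.2]
1 [0.46  0.016] [-425.7 -498.3   51.3]
0 [ 0.451 -0.037] [-435.2 -551.4   51.4]
-1 [ 0.441 -0.09 ] [-444.6 -604.6   51.4]
-2 [ 0.431 -0.143] [-454.1 -657.8   51.5]
```

>>> step_arm --pt "-200 -215 25 0 0 -0.1 0" --pt "-200 -215 25 0 0 -0.1 0" --pt "-200 -215 25 0 0 -0.1 0" --pt "-200 -215 25 0 0 -0.1 0" --pt "-200 -215 25 0 0 -0.175 0" --pt "-416 -445 50 0 0 -0.175 0" --pt "-416 -445 50 0 0 -0.175 0" --pt "-416 -445 50 0 0 -0.175 0" --grip_force 30

```text
clock: 0.9
tcp_pos: [0.3891, 0.2623, 0.1979]
orientation: [-0.285, -3.129, -0.0]
contact_force: [1.0, -0.1, -0.5]
grip_width: -0.0001
gripper_force: 0.0
```

```bash
python3 go.py .18
```

```text
0.9 [0.3891 0.2623 0.1979] [ 1.05 -0.13 -0.52] -0.00012053605896150342
[[-0.984, 0.181, -0.0], [0.181, 0.984, 0.0], [0.0, -0.0, -1.0]]
2 [0.47  0.069] [-114.6 -175.    17.9]
1 [0.46  0.016] [-114.6 -229.    17.9]
0 [ 0.451 -0.037] [-114.7 -283.    17.9]
-1 [ 0.441 -0.09 ] [-114.7 -337.    17.9]
-2 [ 0.431 -0.143] [-114.8 -391.    17.9]
```

>>> step_arm --pt "-115 -175 18 0 0 0 0" --pt "-115 -175 18 0 0 0 0" --pt "-115 -175 18 0 0 0 0" --pt "-115 -175 18 0 0 0 0" --pt "-115 -175 18 0 0 0 0" --pt "-115 -175 18 0 0 0 0" --pt "-115 -175 18 0 0 0 0"

```text
clock: 1.6
tcp_pos: [0.4698, 0.0727, 0.1799]
orientation: [-0.284, -3.128, -0.001]
contact_force: [0.4, 0.7, -0.6]
grip_width: 0.0001
gripper_force: 0.0
```

```bash
python3 go.py .085
python3 - <<'E'
from bench import r
import cv2
a=r.grab_frame("wrist");cv2.imwrite("pics/w1.png",a["image"][:,:,::-1])
import numpy as np;np.savez("w1.npz",**a)
E
```

```text
1.6 [0.4698 0.0727 0.1799] [ 0.43  0.75 -0.62] 0.00010722294011701383
[[-0.984, 0.18, -0.001], [0.18, 0.984, 0.0], [0.001, 0.0, -1.0]]
2 [0.47  0.069] [-1.  -3.2 94.9]
1 [0.46  0.016] [ -1.  -57.2  94.9]
0 [ 0.451 -0.037] [  -1.  -111.2   94.9]
-1 [ 0.441 -0.09 ] [  -1.  -165.2   94.9]
-2 [ 0.431 -0.143] [  -1.  -219.2   94.9]
```

View pics/w1.png

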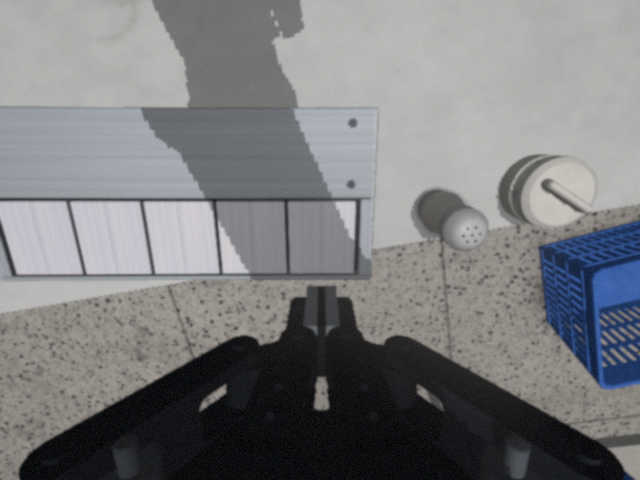

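The wrist view shows the end plate spanning columns 288–357, rows 200–275, and the fingertips at column 322. They are in line along the row. I'll check the plate centre by ray.

Run:
```python
import numpy as np
from h import cast
from go import row
f=np.load("w1.npz")
P=cast(f,[[288,200],[357,200],[357,274],[290,274]],.075)
print(P.round(4).tolist(),P.mean(0),row(2))
```

```text
[[0.4369, 0.0543, 0.075], [0.4462, 0.1051, 0.075], [0.5056, 0.0963, 0.075], [0.4959, 0.0434, 0.075]] [0.47115089 0.0747687  0.075     ] [0.47014045 0.06943591]
```

>>> step_arm --pt "0 2 45 0 0 0 0" --pt "0 2 80 0 0 0 0" --pt "0 2 97 0 0 0 0" --pt "0 2 100 0 0 0 0" --pt "0 2 100 0 0 0 0" --pt "0 2 100 0 0 0 0"

```text
clock: 2.25
tcp_pos: [0.4713, 0.0745, 0.0812]
orientation: [0.283, 3.127, 0.002]
contact_force: [-0.4, 0.6, 0.1]
grip_width: 0.0001
gripper_force: 0.0
```

>>> step_arm --pt "0 0 2 0 0 0 0" --pt "0 0 4 0 0 0 0" --pt "0 0 5 0 0 0 0" --pt "0 0 5 0 0 0 0" --pt "0 0 5 0 0 0 0"

```text
clock: 2.75
tcp_pos: [0.4706, 0.0734, 0.0752]
orientation: [0.285, 3.129, 0.0]
contact_force: [-0.2, 0.5, 0.2]
grip_width: 0.0001
gripper_force: 0.0
```

>>> step_arm --pt "0 0 1 0 0 0 0" --pt "0 0 2 0 0 0 0" --pt "0 0 2 0 0 0 0" --pt "0 0 2 0 0 0 0"

```text
clock: 3.15
tcp_pos: [0.4707, 0.0735, 0.0739]
orientation: [0.286, 3.129, 0.001]
contact_force: [-3.3, -0.0, 11.1]
grip_width: -0.0002
gripper_force: 5.8
```

11 N at about 1 mm sink means this one is a dummy. On to the next plate, at the same depth.

>>> step_arm --pt "0 0 -10 0 0 0 0" --pt "0 -27 -10 0 0 0 0" --pt "0 -54 -10 0 0 0 0" --pt "0 -54 -10 0 0 0 0" --pt "0 -54 -5 0 0 0 0" --pt "0 -54 -2 0 0 0 0" --pt "0 -54 0 0 0 0 0" --pt "0 -54 0 0 0 0 0"

```text
clock: 3.95
tcp_pos: [0.4612, 0.0213, 0.0736]
orientation: [-0.283, -3.129, -0.001]
contact_force: [-4.4, -1.6, 12.5]
grip_width: 0.0002
gripper_force: 6.7
```

Another dummy.

>>> step_arm --pt "0 0 -10 0 0 0 0" --pt "0 -27 -10 0 0 0 0" --pt "0 -54 -10 0 0 0 0" --pt "0 -54 -10 0 0 0 0" --pt "0 -54 -5 0 0 0 0" --pt "0 -54 -2 0 0 0 0" --pt "0 -54 0 0 0 0 0" --pt "0 -54 0 0 0 0 0"

```text
clock: 4.75
tcp_pos: [0.4514, -0.0315, 0.0736]
orientation: [-0.282, -3.128, -0.001]
contact_force: [-3.3, 0.1, 14.6]
grip_width: 0.0001
gripper_force: 6.9
```

>>> step_arm --pt "0 0 -10 0 0 0 0" --pt "0 -27 -10 0 0 0 0" --pt "0 -54 -10 0 0 0 0" --pt "0 -54 -10 0 0 0 0" --pt "0 -54 -5 0 0 0 0" --pt "0 -54 -2 0 0 0 0" --pt "0 -54 0 0 0 0 0" --pt "0 -54 0 0 0 0 0"

```text
clock: 5.55
tcp_pos: [0.4415, -0.0848, 0.0728]
orientation: [-0.283, -3.128, -0.001]
contact_force: [0.6, 0.6, 1.1]
grip_width: 0.0002
gripper_force: 0.7
```

This plate gives: 1 N at about 2 mm. I'll press about 2 mm further, hold, then lift.

>>> step_arm --pt "0 0 1 0 0 0 0" --pt "0 0 2 0 0 0 0" --pt "0 0 2.2 0 0 0 0" --pt "0 0 2.2 0 0 0 0" --pt "0 0 2.2 0 0 0 0"

```text
clock: 6.05
tcp_pos: [0.4415, -0.0858, 0.071]
orientation: [0.285, 3.128, 0.0]
contact_force: [0.0, 1.5, 2.5]
grip_width: -0.0
gripper_force: 1.5
```

>>> step_arm --pt "0 0 0.6 0 0 0 0" --pt "0 0 0.6 0 0 0 0" --pt "0 0 0.6 0 0 0 0" --pt "0 0 0.6 0 0 0 0" --pt "0 0 0.6 0 0 0 0" --pt "0 0 0.6 0 0 0 0"

```text
clock: 6.65
tcp_pos: [0.4415, -0.0858, 0.0704]
orientation: [0.285, 3.128, 0.0]
contact_force: [1.2, 3.1, 3.5]
grip_width: 0.0001
gripper_force: 1.7
```

>>> step_arm --pt "0 0 -10 0 0 0 0" --pt "0 0 -50 0 0 0 0" --pt "0 0 -90 0 0 0 0" --pt "0 0 -90 0 0 0 0" --pt "0 0 -90 0 0 0 0" --pt "0 0 -90 0 0 0 0"

```text
clock: 7.25
tcp_pos: [0.4402, -0.086, 0.1596]
orientation: [-0.286, -3.127, 0.0]
contact_force: [-0.5, -0.1, 0.6]
grip_width: 0.0002
gripper_force: 0.0
```

Run:
```python
from bench import r
import cv2
for n in("scene",):
    a=r.grab_frame(n);cv2.imwrite(f"pics/{n}2.png",a["image"][:,:,::-1])
```

```text
(no output)
```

View pics/scene2.png

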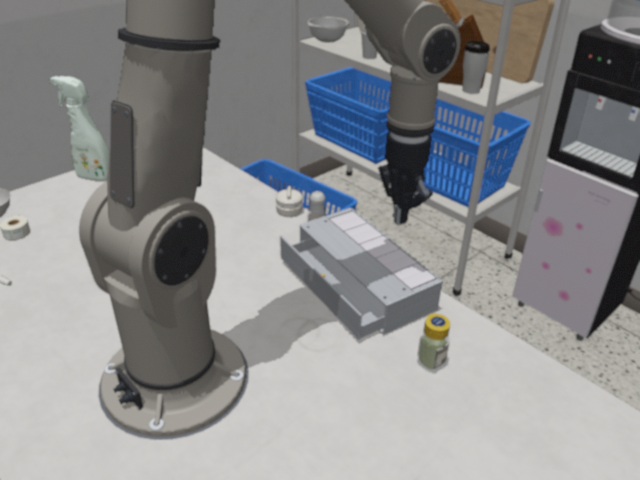

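The drawer is out, with its front edge running from (282,240) to (360,332). The jar, timer and shaker are unmoved. I'll wait a second, then measure the opening from above.

>>> step_arm --pt "0 0 -20 0 0 0 0" --pt "0 0 -20 0 0 0 0" --pt "0 0 -20 0 0 0 0" --pt "0 0 -20 0 0 0 0" --pt "0 0 -20 0 0 0 0" --pt "0 0 -20 0 0 0 0" --pt "0 0 -20 0 0 0 0" --pt "0 0 -20 0 0 0 0"

```text
clock: 8.1
tcp_pos: [0.4413, -0.0858, 0.1802]
orientation: [-0.285, -3.128, 0.0]
contact_force: [0.1, -0.5, -0.1]
grip_width: -0.0002
gripper_force: 0.0
```

Run:
```python
from bench import r
import cv2,numpy as np
a=r.grab_frame("wrist");cv2.imwrite("pics/w3.png",a["image"][:,:,::-1])
R=cv2.Rodrigues(a["rvec"])[0]
D=a["depth"];K=a["mtx"]
v,u=np.mgrid[0:480:2,0:640:2];d=D[::2,::2];ok=d>0
n=cv2.undistortPoints(np.c_[u[ok],v[ok]].astype(float).reshape(-1,1,2),K,np.array([a["k1"],0,0,0,0]))[:,0]
W=(np.c_[n,np.ones(len(n))]*d[ok][:,None]-a["tvec"].ravel())@R
from go import row
t=np.radians(79.63);bx=np.array([np.sin(t),-np.cos(t)])
rel=W[:,:2]-row(0);X=rel@bx+.03;Y=rel@np.array([np.cos(t),np.sin(t)])
print("drawer front box-x (open: about -.115):")
for lo in(-.12,-.08,-.04,0,.04):
    s=(abs(Y-lo)<.01)&(W[:,2]>.035)&(W[:,2]<.09)&(X<0);print(lo,s.sum(),np.sort(X[s])[:3].round(4))
```

```text
drawer front box-x (open: about -.115):
-0.12 771 [-0.1143 -0.1138 -0.1138]
-0.08 768 [-0.1132 -0.1131 -0.1131]
-0.04 776 [-0.1134 -0.1132 -0.113 ]
0 771 [-0.1144 -0.1144 -0.1144]
0.04 771 [-0.114  -0.1138 -0.1138]
```

View pics/w3.png

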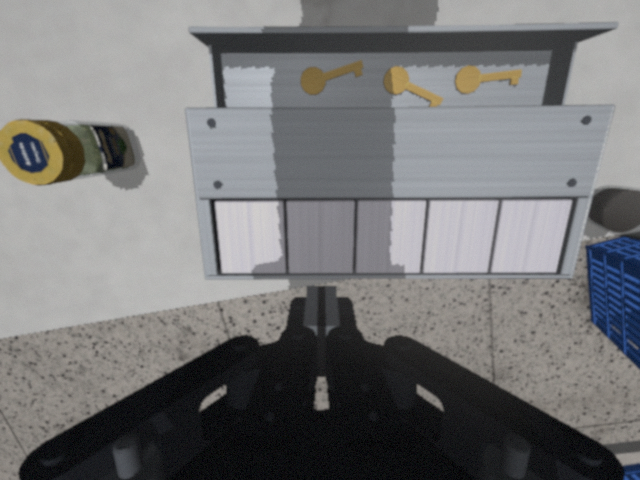

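The drawer is about 49–50 mm out, with its front edge at row 25 and the keys showing. All five plates are flush and the arm is clear.

```bash
python3 -c "
from bench import r
print(r.hand_in())"
```

```text
the job is handed in; nothing more can be done
None
```

I found the catch at the second plate from the box's right end (y = -54 mm) and pressed it in; the key drawer sprang out about 49 mm, the plate came back up, and I handed in the job (no verdict was returned).

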